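# Open the glaze tin

## Robot

A 7-joint arm with a two-finger parallel gripper is mounted at the origin on the work surface. World frame = base frame: x ahead of the robot, y to its left, z up, the work surface at z = 0. Lengths are in m, angles in rad, forces in N, time in s.
With the tool pointing down it reaches from about 0.425 to 1.025 m from the base axis. Payload 9.4 kg.
Tool frame: the origin (TCP) lies at the very end of the fingers, on their centre line; the grasp point (between the pads) lies 19 mm behind it; z points along the fingers, x is the direction in which the jaws open and shut, and the axes are right-handed (so a half turn about z gives the same grasp; the last joint's range is limited). The gripper opens to 93 mm and grips with 3 to 60 N. Pads are 15 mm wide; open, the fingers measure 128 mm over their backs; the gripper's body (75 mm by 188 mm) begins 65 mm behind the grasp point.
Start: joints at [1.18, 0.599, -0.003, 1.599, 0.002, 0.943, -0.08], TCP at [0.224, -0.69, 0.219] pointing down, gripper open.
Joint ranges: [-2.57, 2.57], [-0.35, 1.97], [-1.29, 1.29], [0.11, 2.56], [-1.05, 4.19], [0.11, 1.86], [-2.63, 2.63]. Speed limits (rad/s): [2.22, 2.22, 3.01, 3.01, 3.14, 3.14, 3.14].

## Interface

Orientations are given as a 3x3 rotation matrix whose columns are the frame's x, y, z axes.
In Python, from rig import status, optics, env gives the robot as it stands.
- The arm moves only by the tool carry_out, never from a script. Its argument "moves" is a list that holds one entry, the list of rows, each a list of 4 numbers: the shift along the world's x, y, z in mm, then the turn about the world's z in degrees. In form: [[[x, y, z, twist], ...]]. A call has 1 to 10 rows; each row shifts and turns the pose as measured when the row begins; what a row does not reach is not made up. A row lasts 1/10 s, in which the tool goes at most 50 mm and 8.59 degrees, less where a joint would pass 70% of its speed; a pose out of reach is approached as far as the arm can. A call is refused whole if a number of a shift passes 50 or a number of a turn 8.59, either way. A call with a gripper value outside its range is refused whole. "claw" is the opening in per cent of the stroke, from 0 (shut) to 100 (fully open), set as the call begins (left out, the last holds). The fingers move at their own pace and stop on an object; "squeeze" is the grip in N (left out, the last holds). Time passes only in rows, so rows that do not move let the fingers close. It gives the time, the measured TCP pose, the force and the opening at its end, in the units of the state.
- status.get_obs(): the state, without advancing time (a new reading comes with each control period).
- optics.read_camera(name): name is "scene" or "side" or "wrist"; returns (picture, depth): 384x512x3 uint8, red, green, blue; 384x512 float32, m along the optical axis (not along the pixel's ray), 0 where there is no reading.
- optics.camera_info(name): a dict with "fovy" (degrees; the focal length in pixels is half the picture's height over the tangent of half this angle, whatever the lens; pixels are square), "cx", "cy" (the principal point, pixels), "k1" (the pictures are not rectified: a ray, as slopes to the right and down, at radius r is drawn at 1 + k1 r^2 times it, then the intrinsics apply), "R" (3x3) and "t" (3): a world point X has camera coordinates R X + t. Camera axes: x right, y down, z forward; pixel columns grow to the right and rows downward; lengths in m; the calibration is good to about 2 mm. A picture is of the moment at which its call begins: read the wrist's pose just before it. camera_info takes no time and is no camera call; for the wrist camera it gives the pose at the moment of the call.
- env.finish_job(): hands the job in, once; it reports no verdict.
The state is a dict: "time": time; "joint_pos": joint angles; "joint_vel": joint speeds; "joint_efforts": joint torques, N m; "ee_pos": TCP position; "tcp_rot": TCP orientation; "wrist_force": force on the tool from outside, world axes, zero at the start; "ft_torque": the same for the moment, N m; "opening": finger opening in m.
Only numpy, scipy, OpenCV 4.12 (cv2) and the standard library are available. Lean on these libraries where they do the work, as an engineer would, in place of code of your own. Each camera call takes 0.05 s, during which the arm holds its last target. There are 200 camera calls.

## Task

Open the glaze tin on the cracker shop's counter: swing its flip-up tab all the way back, twist the cap beneath it anticlockwise just until you feel its lugs come free of the collar, then lift it straight off and set it down upright in the steel dish, without dropping it. Do not strain the tab, the cap or the tin, and leave the other things on the counter where they are.

Things in the scene. Friction and masses are not known exactly. Their poses are not given: they have to be found in the camera images.
- tin: Squat square steel glaze tin, full and immovable, 150 mm (its x) by 140 mm (its y) by 90 mm tall; origin at the centre of its underside, z up. On the centre of its top: a collar 65 mm across and 13.5 mm tall holding the cap, the flip-up tab over it. Hinge cheeks (32 mm wide in y, 54 mm tall) stand 37 to 47 mm from the cap's axis on the +x side; the tab's lip is on the -x side.
- tin_mouth (a point): Point on the cap's upright axis, on the tin's flat top (90 mm above the table). Hidden in the collar under the flange: two ledges over the cap's two lugs, with slots between them. The lugs reach the slots after 0.40 to 1.35 rad of anticlockwise turn, different on every tin, so it must be felt; for the next 0.17 rad the cap is free to lift straight off, further on the next ledges hold it again.
- tab (a joint): Angle of the steel flip-up tab: 0 lying level over the cap, grows as the lip is lifted and swung up and over towards the tin's +x; stop at 2.75. The hinge is stiff (about 0.05 N m) and the tab stays where it is left. Over 80 N in all of the fingers on tab or tin (both pads counted) strains them.
- tab_hinge (a point): Point on the tab's hinge line, 42 mm from the cap's axis towards the tin's +x and 138 mm above the table. The hinge line runs along the tin's y. Fixed to the tin.
- tab_lip (a point): Centre of the tab's free end: a round bar 12 mm in diameter and 18 mm long along the tin's y, 88 mm from the hinge line. It can be pinched by its two ends (fingers closing along the tin's y) and turns between the pads as the tab swings. Behind it a strap 12 mm wide, 4 mm thick runs 25 mm to a disc 42 mm across, which lies 5 mm above the closed cap and blocks it.
- cap: Loose black plastic twist cap, 70 g; origin at the centre of its underside, 3 mm above the tin's top; z up. From the bottom: plug 44 mm across, 11 mm tall, with two lugs reaching 28 mm from the axis under the collar's ledges; flange 68 mm across, 11 to 14 mm up; fluted round grip 42 mm across (the width to grasp), 14 to 38 mm up. 2.5 mm of sideways play in the collar.
- cap_top (a point): Centre of the cap's flat top, 38 mm above the cap's origin, 131 mm above the table while on the tin. A sprung seal presses the cap up with about 4 N, so it rubs on the ledges as it turns and, once free, can rise (2 mm by the seal alone); risen lugs meet the slot's side and turn no further. Over 50 N in all between cap and tin (pulled hard against the ledges or twisted hard on the slot's side) damages it.
- dish: Shallow round steel dish fixed to the table, 120 mm across, floor 5 mm above the table, rim 10 mm high, 110 mm across inside; origin at the centre of its underside.
- cracker_board: Round wooden board with a pile of four rice crackers, 120 mm across, 46 mm tall, fixed; origin at the centre of its underside. The dish and this board may be on either side of the tin. Not to be used.
- jar: Bystander: glass jar with steel lid, 72 mm wide, 110 mm tall.
- sauce_bottle: Bystander: amber bottle, 56 mm wide, 150 mm tall.
- tea_cup: Bystander: blue cup, 72 mm wide, 70 mm tall.
- glaze_brush: Bystander: brush lying down, 180 mm long.
- wood_spoon: Bystander: wooden-handled metal spoon lying down, 170 mm long.
- cracker: Bystander: single rice cracker lying flat, 84 mm wide, 10 mm thick.
- small_can: Bystander: small steel can with paper band, 66 mm wide, 60 mm tall.
There are look-alikes about, which are no part of the job. There is more than one size of the cap; the one meant has the size given above.

How it is judged:
By the outcome, as a careful person would: the job done as asked, in the order asked, and still so for the second after the job is handed in, with the robot touching nothing.
It also fails if it takes over 72 s, if anything falls off the work surface, if the arm or the gripper's body presses on something with over 40 N, if the wrist force passes 120 N, or if a joint passes its speed limit or range.

## Working session

There is one attempt and no reset: what is moved stays moved. The work goes in short steps, Python scripts to look and compute and a tool call to move; the robot and the scene stay as the last step left them, time stands still between calls to the robot, and variables do not carry over. Pictures are saved under pics/ and viewed, about 8 in all and at most 12, crops included, and the job is handed in when it is done.

Besides the shell and the picture viewer there is one more tool, called after ">>>" as a command line: name --argument value ..., lists and objects as JSON in quotes. carry_out: Moves the arm, as the interface text tells. Its arguments: {"type":"object","properties":{"moves":{"type":"array"},"claw":{"type":"number"},"squeeze":{"type":"number"}},"required":["moves"]}

```bash
mkdir -p pics; cat > h.py <<'E'
import numpy as np, cv2
from rig import status, optics, env
def cam(n):
    i=optics.camera_info(n); p,d=optics.read_camera(n); return p,d,i
def ray(i,u,v):
    f=192/np.tan(np.radians(i['fovy'])/2)
    x=np.array([(u-i['cx'])/f,(v-i['cy'])/f]); s=x.copy()
    for _ in range(20): s=x/(1+i['k1']*(s@s))
    R=np.array(i['R']);t=np.array(i['t'])
    return -R.T@t, R.T@np.array([s[0],s[1],1.])
def onz(i,u,v,z):
    o,d=ray(i,u,v); return o+d*(z-o[2])/d[2]
def dep(i,u,v,D):
    o,d=ray(i,u,v); return o+d*D[int(v),int(u)]
def save(n,p): cv2.imwrite('pics/'+n,cv2.cvtColor(p,cv2.COLOR_RGB2BGR))
def cloud(i,D):
    f=192/np.tan(np.radians(i['fovy'])/2)
    v,u=np.mgrid[:384,:512]; x=np.stack([(u-i['cx'])/f,(v-i['cy'])/f],-1); s=x.copy()
    for _ in range(20): s=x/(1+i['k1']*(s**2).sum(-1,keepdims=True))
    c=np.dstack([s,np.ones((384,512))])*D[...,None]
    return (c-np.array(i['t']))@np.array(i['R'])
E
python3 - <<'E'
from h import *
import pickle
out={}
for n in ['scene','side']:
    p,d,i=cam(n); out[n]=(p,d,i); save(n+'0.png',p); print(n,i['fovy'],-np.array(i['R']).T@i['t'], (d>0).mean())
pickle.dump(out,open('o.pkl','wb'))
s=status.get_obs(); print(s['time'],s['ee_pos'],s['tcp_rot'],s['opening'])
E
```

```text
scene 50.79449243419179 [ 1.2317118  -0.60114728  0.65273138] 0.9860127766927084
side 46.971885158596656 [0.06813449 0.82291441 0.76385265] 0.9956715901692709
0.1 [ 0.22364841 -0.6891838   0.21785123] [[ 3.08808101e-01 -9.51124198e-01 -5.62489962e-04]
 [-9.51123351e-01 -3.08808582e-01  1.27705393e-03]
 [-1.38833862e-03  1.40632739e-04 -9.99999026e-01]] 0.09290036048265407
```

View pics/scene0.png

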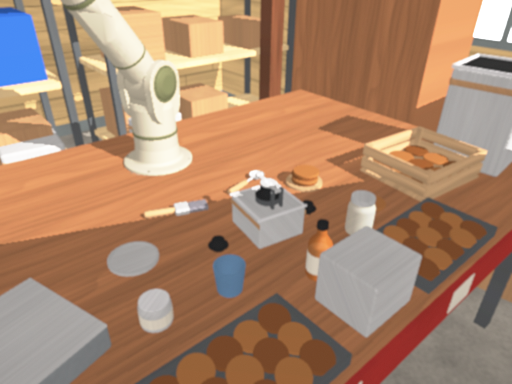

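View pics/side0.png

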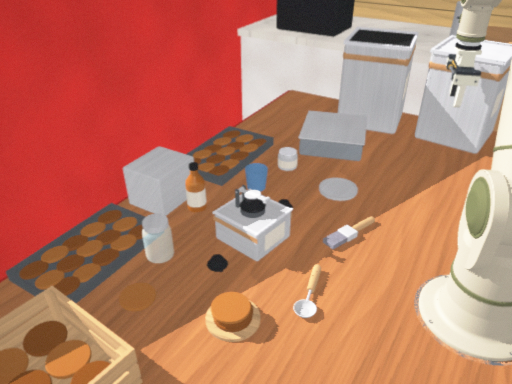

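The tin is at scene (268,212) / side (254,222), and the dish at scene (133,258) / side (338,189). Two loose look-alike caps lie near the tin. I'll measure from the depth pictures.

```bash
python3 - <<'E'
from h import *
import pickle
o=pickle.load(open('o.pkl','rb'))
top=[]
for n,(u,v) in {'scene':(268,212),'side':(254,222)}.items():
    p,d,i=o[n]; C=cloud(i,d); c0=C[v,u]; print(n,c0)
    m=(np.linalg.norm(C[...,:2]-c0[:2],axis=-1)<.14)&(abs(C[...,2]-.09)<.005)
    q=C[m]; print(m.sum(),q.mean(0)); r=cv2.minAreaRect((q[:,:2]*1000).astype(np.float32)); print(r)
    m=(np.linalg.norm(C[...,:2]-c0[:2],axis=-1)<.14)&(C[...,2]>.11)
    q=C[m]; print('high',m.sum()); 
    for lo in (.1,.115,.125,.135,.15,.17): 
        k=q[(q[:,2]>lo)&(q[:,2]<=lo+.015)]; print(lo,len(k),k[:,:2].mean(0) if len(k) else '', (k.max(0)-k.min(0)) if len(k) else '')
for n,(u,v) in {'scene':(133,258),'side':(338,189)}.items():
    p,d,i=o[n]; C=cloud(i,d); print('dish',C[v,u], onz(i,u,v,.005))
    m=(np.linalg.norm(C[...,:2]-C[v,u,:2],axis=-1)<.09)&(C[...,2]>.0035)&(C[...,2]<.02)
    print(cv2.minEnclosingCircle((C[m][:,:2]*1000).astype(np.float32)),m.sum())
a=o['scene'][0][160:250,215:335]; b=o['side'][0][175:265,200:320]
save('z.png',np.vstack([cv2.resize(x,None,fx=3.3,fy=3.3,interpolation=cv2.INTER_CUBIC) for x in(a,b)]))
E
```

```text
scene [ 0.60741456 -0.01632034  0.09008532]
1207 [0.57818281 0.00500968 0.09028163]
((562.8464965820312, 20.714920043945312), (147.40052795410156, 154.36534118652344), 80.80902099609375)
high 437
0.1 54 [0.58080671 0.00935262] [0.08041324 0.05202528 0.00476663]
0.115 102 [0.58531815 0.00848349] [0.05935031 0.03341623 0.01496784]
0.125 108 [0.58609038 0.01025797] [0.06219584 0.0383034  0.01484791]
0.135 231 [0.56898457 0.01886086] [0.10297028 0.04497228 0.01428997]
0.15 5 [0.5199749  0.02655227] [0.0059619  0.01478925 0.00071222]
0.17 0  
side [0.53313246 0.06653032 0.09237398]
1356 [0.5510511  0.0437355  0.09121006]
((564.7503662109375, 23.989681243896484), (150.79782104492188, 151.96133422851562), 80.3397216796875)
high 525
0.1 112 [0.56608389 0.03701072] [0.08036613 0.06277738 0.00488874]
0.115 104 [0.56811279 0.03506023] [0.06909513 0.04265979 0.01433463]
0.125 112 [0.56961614 0.03479558] [0.09196429 0.04533327 0.01487938]
0.135 237 [0.56640713 0.0262087 ] [0.10038613 0.04435146 0.01465351]
0.15 9 [0.51815922 0.03378322] [0.00880897 0.01792972 0.00212571]
0.17 0  
dish [ 0.4565595  -0.32041177  0.00633758] [ 0.45495548 -0.31983085  0.005     ]
((466.48406982421875, -325.56817626953125), 88.10581970214844) 1307
dish [ 0.45430476 -0.3121792   0.00736253] [ 0.45551078 -0.31572411  0.005     ]
((454.2418518066406, -312.3995361328125), 89.5389633178711) 694
```

View pics/z.png

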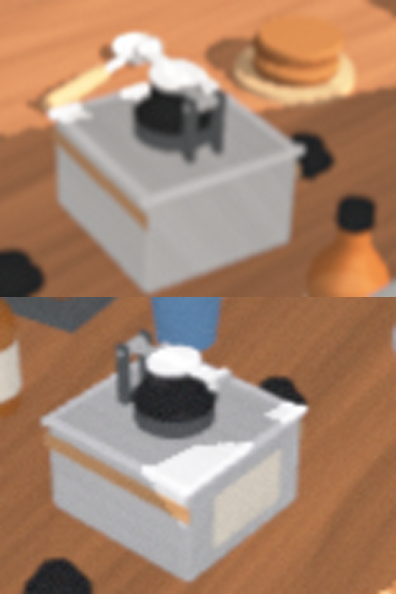

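>>> carry_out --moves '[[[18,45,4,-2.7],[18,45,4,-2.7],[18,45,4,-2.7],[18,45,4,-2.7],[18,45,4,-2.7],[18,45,4,-2.7],[18,45,4,-2.7],[18,45,4,-2.7],[18,45,4,-2.7],[18,45,4,-2.7]]]' --claw 60

```text
time: 1.1
ee_pos: [0.3996, -0.2297, 0.254]
tcp_rot: [[-0.186, -0.983, -0.004], [-0.983, 0.186, 0.005], [-0.005, 0.005, -1.0]]
wrist_force: [1.5, -0.4, -0.2]
opening: 0.0561
```

```bash
python3 - <<'E'
from h import *
import pickle
o=pickle.load(open('o.pkl','rb'))
s=status.get_obs(); print(s['time'],s['ee_pos'],s['tcp_rot'],s['opening'],s['wrist_force'],s['joint_pos'])
for n in o:
    p,d,i=o[n]; C=cloud(i,d)
    m=(np.linalg.norm(C[...,:2]-[.519,.030],axis=-1)<.02)&(C[...,2]>.125)
    print(np.round(C[m]*1000)[::2].tolist())
    for lab,(lo,hi) in {'tall':(.1,.2)}.items():
        m=(C[...,2]>lo)&(C[...,2]<hi)&(C[...,0]>.4)&(C[...,0]<1)&(abs(C[...,1])<.4)
        k,L,st,ce=cv2.connectedComponentsWithStats(m.astype(np.uint8))
        for j in range(1,k):
            if st[j,4]>40: print(n,np.round(C[L==j].mean(0),3),np.round(C[L==j].max(0),3),st[j,4])
E
```

```text
1.1 [ 0.39960454 -0.22968107  0.25404322] [[-0.18595125 -0.98255232 -0.00361547]
 [-0.98254758  0.18593012  0.00549893]
 [-0.00473076  0.0045749  -0.99997834]] 0.05608503071573551 [ 1.47147827 -0.42194376 -0.2496427 ] [ 0.36721758  0.23810847  0.04180487  2.13917586 -0.01935018  0.77010265
 -1.33602794]
[[519.0, 35.0, 151.0], [517.0, 27.0, 150.0], [522.0, 30.0, 151.0], [522.0, 37.0, 149.0], [515.0, 22.0, 147.0], [522.0, 23.0, 151.0], [520.0, 31.0, 147.0], [524.0, 35.0, 147.0], [515.0, 22.0, 145.0], [521.0, 23.0, 147.0], [522.0, 30.0, 145.0], [525.0, 34.0, 145.0], [523.0, 19.0, 146.0], [524.0, 25.0, 145.0], [530.0, 27.0, 146.0], [532.0, 31.0, 146.0], [522.0, 19.0, 143.0], [528.0, 21.0, 144.0], [531.0, 25.0, 144.0], [534.0, 30.0, 144.0], [534.0, 19.0, 145.0], [538.0, 26.0, 144.0]]
scene [0.575 0.012 0.126] [0.613 0.045 0.151] 586
scene [0.736 0.2   0.109] [0.764 0.236 0.114] 309
scene [ 0.786 -0.021  0.123] [0.805 0.006 0.152] 386
scene [ 0.911 -0.018  0.127] [0.971 0.081 0.133] 4503
[[537.0, 26.0, 147.0], [521.0, 24.0, 151.0], [534.0, 30.0, 147.0], [530.0, 28.0, 147.0], [523.0, 25.0, 148.0], [515.0, 28.0, 152.0], [537.0, 35.0, 145.0], [532.0, 35.0, 147.0], [528.0, 31.0, 147.0], [522.0, 31.0, 149.0], [518.0, 29.0, 149.0], [514.0, 26.0, 148.0], [532.0, 34.0, 144.0], [523.0, 40.0, 150.0], [519.0, 36.0, 149.0], [516.0, 32.0, 148.0], [514.0, 26.0, 145.0], [523.0, 39.0, 147.0], [516.0, 42.0, 151.0], [515.0, 34.0, 147.0], [514.0, 26.0, 142.0], [523.0, 40.0, 144.0], [517.0, 39.0, 146.0], [514.0, 35.0, 144.0], [520.0, 40.0, 142.0], [516.0, 36.0, 141.0]]
side [0.875 0.018 0.126] [0.972 0.087 0.153] 2056
side [0.564 0.033 0.126] [0.613 0.059 0.152] 656
side [0.73  0.213 0.11 ] [0.763 0.241 0.114] 391
```

>>> carry_out --moves '[[[20,43,0,0.2],[20,43,0,0.2],[20,43,0,0.2],[20,43,0,0.2],[20,43,0,0.2],[20,43,0,0.2],[0,0,0,0],[0,0,0,0]]]'

```text
time: 1.9
ee_pos: [0.5233, 0.0477, 0.2542]
tcp_rot: [[-0.157, -0.988, -0.002], [-0.988, 0.157, 0.007], [-0.007, 0.004, -1.0]]
wrist_force: [0.4, -0.9, -0.5]
opening: 0.0559
```

```bash
python3 - <<'E'
from h import *
import pickle
s=status.get_obs(); print(s['time'],s['ee_pos'],s['tcp_rot'][0],s['wrist_force'],s['ft_torque'])
p,d,i=cam('wrist'); save('w1.png',p); pickle.dump((p,d,i),open('w1.pkl','wb')); print(d[d>0].min(),(d>0).mean())
C=cloud(i,d)
m=(C[...,2]>.125)&(C[...,2]<.16)&(np.linalg.norm(C[...,:2]-[.564,.0225],axis=-1)<.075)
q=C[m]*1000; e=np.array([.986,-.165]);n=np.array([.165,.986])
a=(q[:,:2]-[564,22.5])@e; b=(q[:,:2]-[564,22.5])@n
for lo in range(-64,60,6):
    k=(a>=lo)&(a<lo+6)
    if k.sum()>3: print(lo,k.sum(),np.round([b[k].min(),b[k].mean(),b[k].max(),np.percentile(q[k,2],90)],1))
m=(abs(C[...,2]-.09)<.004)&(np.linalg.norm(C[...,:2]-[.564,.0225],axis=-1)<.13)
print(cv2.minAreaRect((C[m][:,:2]*1000).astype(np.float32)),m.sum())
E
```

```text
1.9 [0.52330817 0.04767163 0.25418982] [-0.15653611 -0.98766926 -0.00242379] [ 0.44846949 -0.91149279 -0.46083037] [-0.04607461  0.00553746 -0.04011906]
0.050000113 0.9664154052734375
-52 82 [-10.3  -1.7   6.7 149.7]
-46 107 [-10.5  -1.8   6.8 149.4]
-40 61 [ -7.3  -2.    3.7 146. ]
-34 60 [ -7.   -1.6   3.7 145.3]
-28 60 [ -6.9  -1.6   3.8 145. ]
-22 104 [-15.   -2.   10.2 144.8]
-16 184 [-20.1  -1.7  15.6 144.1]
-10 207 [-21.   -1.2  17.7 144. ]
-4 220 [-21.9  -2.4  18.8 143.6]
2 232 [-21.7  -1.7  18.9 143.3]
8 201 [-20.4  -1.5  16.8 142.8]
14 133 [-16.2  -1.3  12.7 142.4]
20 72 [ -7.8  -2.    3.7 142.1]
26 72 [ -7.6  -1.9   3.7 141.8]
32 120 [-17.9  -1.2  14.  144.2]
38 216 [-18.   -2.4  14.1 144.4]
44 68 [-17.6  -1.5  13.2 144.4]
((562.941650390625, 20.47809600830078), (147.93118286132812, 150.62767028808594), 80.26517486572266) 10777
```

View pics/w1.png

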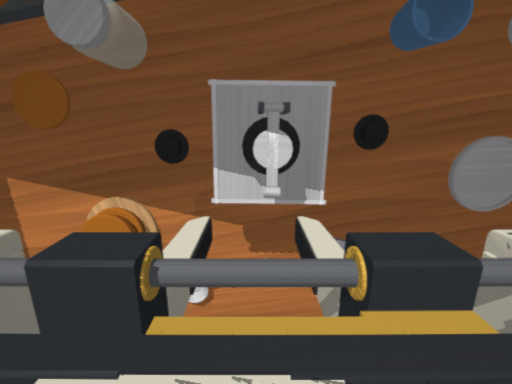

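The picture shows the lip at (272,190), the cap and disc at (271,148), and the hinge at (273,107). The fingers are in line with the tin's y. I'll descend onto the lip.

>>> carry_out --moves '[[[-2,-8,-10,-0.3],[-2,-8,-20,-0.3],[-1,-3.5,-30,0],[0,0,-30,0],[0,0,-24,0],[0,0,-12,0],[0,0,0,0]]]'

```text
time: 2.65
ee_pos: [0.5129, 0.013, 0.1222]
tcp_rot: [[-0.185, -0.983, -0.002], [-0.983, 0.185, 0.003], [-0.003, 0.003, -1.0]]
wrist_force: [-0.2, 0.3, 0.3]
opening: 0.0559
```

>>> carry_out --moves '[[[2,7,2,0.5],[2,6,2,0.3],[0,0,0,0],[0,0,0,0]]]'

```text
time: 3.05
ee_pos: [0.5173, 0.0244, 0.1284]
tcp_rot: [[-0.174, -0.985, -0.0], [-0.985, 0.174, 0.003], [-0.003, 0.001, -1.0]]
wrist_force: [0.2, -0.1, -0.7]
opening: 0.0559
```

>>> carry_out --moves '[[[1,4,-1,0.4],[0,0,0,0]]]'

```text
time: 3.25
ee_pos: [0.5189, 0.029, 0.1283]
tcp_rot: [[-0.166, -0.986, 0.002], [-0.986, 0.166, 0.003], [-0.004, -0.001, -1.0]]
wrist_force: [-0.2, 0.9, -0.4]
opening: 0.056
```

>>> carry_out --moves '[[[0,0,0,0],[0,0,0,0],[0,0,0,0],[0,0,0,0],[0,0,0,0],[0,0,0,0]]]' --claw 0 --squeeze 15

```text
time: 3.85
ee_pos: [0.5188, 0.0293, 0.1284]
tcp_rot: [[-0.166, -0.986, 0.002], [-0.986, 0.166, 0.003], [-0.004, -0.001, -1.0]]
wrist_force: [-0.3, 1.1, 0.3]
opening: 0.0182
```

>>> carry_out --moves '[[[1.5,-0.3,11.8,0],[3.5,-0.6,12.7,0],[5.3,-0.9,12,0],[0,0,0,0]]]'

```text
time: 4.25
ee_pos: [0.5299, 0.0274, 0.1675]
tcp_rot: [[-0.166, -0.986, 0.002], [-0.986, 0.166, 0.003], [-0.004, -0.001, -1.0]]
wrist_force: [2.0, -0.2, -1.7]
opening: 0.0175
```

>>> carry_out --moves '[[[8.5,-1.4,12.2,0],[10.4,-1.8,10.6,0],[12.0,-2.0,8.6,0],[0,0,0,0]]]'

```text
time: 4.65
ee_pos: [0.5599, 0.0223, 0.1997]
tcp_rot: [[-0.166, -0.986, -0.0], [-0.986, 0.166, 0.004], [-0.004, 0.001, -1.0]]
wrist_force: [2.3, 0.9, -2.7]
opening: 0.0179
```

>>> carry_out --moves '[[[12.5,-2.1,6.1,0],[14.1,-2.4,4.2,0],[14.6,-2.5,1.7,0],[14.7,-2.5,-0.8,0],[0,0,0,0]]]'

```text
time: 5.15
ee_pos: [0.6112, 0.0136, 0.2107]
tcp_rot: [[-0.165, -0.986, -0.007], [-0.986, 0.165, 0.004], [-0.003, 0.008, -1.0]]
wrist_force: [0.3, 0.8, 3.5]
opening: 0.0178
```

>>> carry_out --moves '[[[15.4,-2.6,-2.5,0],[14.7,-2.5,-5.3,0],[13.6,-2.3,-7.9,0],[0,0,0,0]]]'

```text
time: 5.55
ee_pos: [0.655, 0.0061, 0.1951]
tcp_rot: [[-0.165, -0.986, -0.005], [-0.986, 0.165, 0.004], [-0.003, 0.006, -1.0]]
wrist_force: [2.1, -0.8, 3.5]
opening: 0.0177
```

>>> carry_out --moves '[[[11.8,-2.0,-10.1,0],[9.5,-1.6,-11.5,0],[5.5,-1.0,-9,0],[0,0,0,0]]]'

```text
time: 5.95
ee_pos: [0.6834, 0.0013, 0.1627]
tcp_rot: [[-0.165, -0.986, -0.002], [-0.986, 0.165, 0.004], [-0.003, 0.003, -1.0]]
wrist_force: [3.0, -1.1, 3.0]
opening: 0.0174
```

>>> carry_out --moves '[[[1.5,-0.2,-4,0],[1,0,-3,0],[0,0,0,0]]]'

```text
time: 6.25
ee_pos: [0.6869, 0.0007, 0.1547]
tcp_rot: [[-0.165, -0.986, -0.001], [-0.986, 0.165, 0.003], [-0.003, 0.001, -1.0]]
wrist_force: [4.3, -0.3, 2.7]
opening: 0.0178
```

>>> carry_out --moves '[[[0.5,0,-3,0],[0,0,-2,0],[0,0,0,0]]]'

```text
time: 6.55
ee_pos: [0.6877, 0.0006, 0.1524]
tcp_rot: [[-0.165, -0.986, 0.002], [-0.986, 0.165, 0.003], [-0.003, -0.001, -1.0]]
wrist_force: [1.6, -1.0, 0.4]
opening: 0.018
```

>>> carry_out --moves '[[[0.5,0,-3,0],[0,0,-3,0]]]'

```text
time: 6.75
ee_pos: [0.6886, 0.0005, 0.1502]
tcp_rot: [[-0.165, -0.986, 0.004], [-0.986, 0.165, 0.003], [-0.004, -0.004, -1.0]]
wrist_force: [-2.7, -0.8, 23.2]
opening: 0.0172
```

>>> carry_out --moves '[[[0,0,1,0],[0,0,0,0],[0,0,0,0],[0,0,0,0]]]' --claw 60

```text
time: 7.15
ee_pos: [0.6842, 0.0012, 0.1496]
tcp_rot: [[-0.165, -0.986, -0.004], [-0.986, 0.165, 0.004], [-0.003, 0.004, -1.0]]
wrist_force: [-0.5, -0.4, 0.2]
opening: 0.0449
```

>>> carry_out --moves '[[[0,0,30,0],[0,0,40,8.5],[-15,3,30,8.5],[-30,5,10,8.5],[-30,5,0,8.5],[-30,5,0,8.5],[-15,2,0,8.5],[0,0,0,8.5],[0,0,0,8.5],[0,0,0,8.5]]]'

```text
time: 8.15
ee_pos: [0.5536, 0.0224, 0.2581]
tcp_rot: [[0.928, -0.372, -0.007], [-0.372, -0.928, -0.015], [-0.001, 0.017, -1.0]]
wrist_force: [-0.1, -0.6, 0.1]
opening: 0.0558
```

```bash
python3 - <<'E'
from h import *
import pickle
s=status.get_obs(); print(s['time'],s['ee_pos'],s['tcp_rot'][:2],s['joint_pos'],s['wrist_force'],s['ft_torque'])
p,d,i=cam('wrist'); save('w2.png',p); p2,d2,i2=cam('scene'); p3,d3,i3=cam('side')
pickle.dump(((p,d,i),(p2,d2,i2),(p3,d3,i3)),open('w2.pkl','wb'))
c=np.array([.5637,.0207]);e=np.array([.986,-.167])
for n,D,I in (('w',d,i),('sc',d2,i2),('si',d3,i3)):
    C=cloud(I,D); a=(C[...,:2]-c)@e; b=(C[...,:2]-c)@[.167,.986]
    m=(a>.035)&(a<.14)&(abs(b)<.03)&(C[...,2]>.146)&(C[...,2]<.19)
    k=C[m]; print(n,'tab',m.sum(), np.round(np.c_[a[m],k[:,2]][::max(1,m.sum()//6)],3).tolist())
    m=(np.hypot(a,b)<.035)&(abs(C[...,2]-.131)<.006)
    print('cap',m.sum(),np.round(C[m].mean(0),4) if m.any() else '', cv2.minEnclosingCircle((C[m][:,:2]*1000).astype(np.float32)) if m.any() else '')
E
```

```text
8.15 [0.55358655 0.02241842 0.25814107] [[ 0.92822214 -0.37196338 -0.00684868]
 [-0.37202566 -0.92810032 -0.01505692]] [ 0.16241725  0.38032166 -0.42580608  1.9255056   0.21576071  0.88874998
 -0.75631185] [-0.07479412 -0.57424216  0.05048297] [-0.02520591 -0.06717228  0.02929844]
w tab 1874 [[0.079, 0.153], [0.097, 0.161], [0.072, 0.154], [0.072, 0.152], [0.061, 0.148], [0.096, 0.162], [0.078, 0.156]]
cap 1060 [0.5636 0.0222 0.1314] ((563.2332153320312, 21.29145622253418), 21.554182052612305)
sc tab 117 [[0.063, 0.149], [0.085, 0.159], [0.094, 0.162], [0.095, 0.163], [0.087, 0.158], [0.085, 0.156], [0.127, 0.169]]
cap 120 [0.5647 0.0179 0.131 ] ((563.1874389648438, 20.094802856445312), 21.564706802368164)
si tab 223 [[0.127, 0.177], [0.115, 0.169], [0.095, 0.163], [0.075, 0.155], [0.079, 0.157], [0.062, 0.15], [0.04, 0.146]]
cap 152 [0.5624 0.0281 0.1319] ((566.0758056640625, 24.57527732849121), 23.058435440063477)
```

View pics/w2.png

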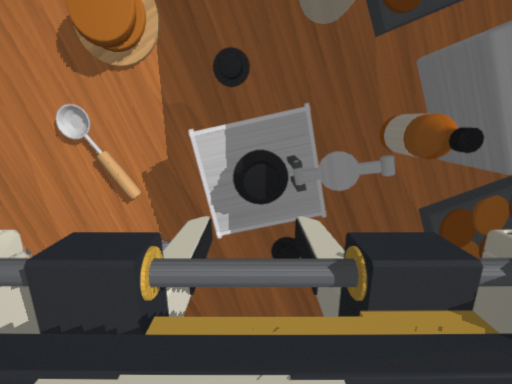

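The tab lies fully back towards the bottle, at (340,171) with its lip at (388,165), and the cap at (261,177) is exposed. I'll turn the gripper so it clears the cheeks and move it over the cap.

>>> carry_out --moves '[[[1,0,0,8.5],[2,0,0,8.5],[2,-0.5,0,8.5],[2,-0.5,0,8.5],[1,0,0,8.5],[0,0,0,4],[0,0,0,0],[0,0,0,0]]]' --claw 58

```text
time: 9.1
ee_pos: [0.5616, 0.0209, 0.2559]
tcp_rot: [[0.916, 0.402, 0.002], [0.402, -0.916, -0.016], [-0.005, 0.015, -1.0]]
wrist_force: [-0.1, -1.3, -0.3]
opening: 0.0539
```

>>> carry_out --moves '[[[1,0,-25,5],[0.5,0,-30,3],[0,0,-30,0],[0,0,-20,0],[0,0,0,0],[0,0,0,0]]]'

```text
time: 9.7
ee_pos: [0.5641, 0.0213, 0.1488]
tcp_rot: [[0.86, 0.51, 0.006], [0.51, -0.86, -0.016], [-0.003, 0.017, -1.0]]
wrist_force: [0.1, 0.2, 0.2]
opening: 0.0542
```

>>> carry_out --moves '[[[-0.5,0,-15,1],[0,0,-15,1],[0,0,-3,0],[0,0,0,0]]]'

```text
time: 10.1
ee_pos: [0.565, 0.0214, 0.1156]
tcp_rot: [[0.842, 0.54, 0.011], [0.54, -0.842, -0.016], [0.0, 0.019, -1.0]]
wrist_force: [0.8, -0.2, 0.5]
opening: 0.054
```

>>> carry_out --moves '[[[-1.5,0,-2,0],[0,0,0,0]]]'

```text
time: 10.3
ee_pos: [0.5636, 0.0214, 0.1137]
tcp_rot: [[0.842, 0.54, 0.011], [0.54, -0.842, -0.016], [0.001, 0.019, -1.0]]
wrist_force: [-0.9, -0.4, 0.2]
opening: 0.0541
```

>>> carry_out --moves '[[[0,0,0,0],[0,0,0,0],[0,0,0,0],[0,0,0,0]]]' --claw 0 --squeeze 15

```text
time: 10.7
ee_pos: [0.5637, 0.0213, 0.1143]
tcp_rot: [[0.842, 0.539, 0.012], [0.539, -0.842, -0.016], [0.001, 0.02, -1.0]]
wrist_force: [-0.2, -0.2, -3.4]
opening: 0.0417
```

```bash
cat > st.py <<'E'
from h import *
s=status.get_obs(); R=s['tcp_rot']; print(round(s['time'],2),np.round(s['ee_pos']*1000,2),'yaw',round(float(np.degrees(np.arctan2(R[1][0],R[0][0]))),2),s['wrist_force'].round(2),s['ft_torque'].round(3),round(s['opening'],4),'j7',s['joint_pos'][6])
E
python3 st.py
```

```text
10.7 [563.68  21.26 114.31] yaw 32.63 [-0.17 -0.16 -3.43] [ 0.088 -0.246 -0.016] 0.0417 j7 -0.11897212983468707
```

>>> carry_out --moves '[[[0,0,0,4],[0,0,0,4],[0,0,0,4],[0,0,0,4],[0,0,0,0]]]'

```text
time: 11.2
ee_pos: [0.564, 0.0213, 0.1143]
tcp_rot: [[0.654, 0.756, 0.016], [0.757, -0.654, -0.012], [0.002, 0.02, -1.0]]
wrist_force: [0.0, -0.9, -0.5]
opening: 0.0416
```

```bash
python3 st.py
```

```text
11.2 [563.97  21.32 114.28] yaw 49.16 [ 0.04 -0.91 -0.47] [ 0.067 -0.074  0.066] 0.0416 j7 0.10613792033269073
```

>>> carry_out --moves '[[[0,0,0.5,3],[0,0,0.3,0]]]'

```text
time: 11.4
ee_pos: [0.5638, 0.0213, 0.1145]
tcp_rot: [[0.616, 0.788, 0.016], [0.788, -0.616, -0.01], [0.002, 0.019, -1.0]]
wrist_force: [1.5, 1.2, -5.9]
opening: 0.0413
```

>>> carry_out --moves '[[[0,0,0.5,3],[0,0,0.3,0]]]'

```text
time: 11.6
ee_pos: [0.5637, 0.0213, 0.1146]
tcp_rot: [[0.578, 0.816, 0.016], [0.816, -0.578, -0.008], [0.002, 0.018, -1.0]]
wrist_force: [2.0, 0.8, -6.4]
opening: 0.0416
```

>>> carry_out --moves '[[[0,0,0.5,3],[0,0,0.3,0]]]'

```text
time: 11.8
ee_pos: [0.5636, 0.0213, 0.1147]
tcp_rot: [[0.539, 0.842, 0.016], [0.843, -0.539, -0.007], [0.002, 0.017, -1.0]]
wrist_force: [2.0, 1.4, -8.0]
opening: 0.0417
```

```bash
python3 st.py
```

```text
11.8 [563.6   21.25 114.73] yaw 57.41 [ 1.95  1.4  -7.99] [ 0.21  -0.596  0.09 ] 0.0417 j7 0.22496055401125215
```

>>> carry_out --moves '[[[0,0,0.4,3],[0,0,0.2,0]]]'

```text
time: 12.0
ee_pos: [0.5635, 0.0212, 0.1149]
tcp_rot: [[0.499, 0.867, 0.015], [0.867, -0.499, -0.006], [0.002, 0.016, -1.0]]
wrist_force: [2.0, 0.3, -7.1]
opening: 0.042
```

>>> carry_out --moves '[[[0,0,0.4,3],[0,0,0.2,0]]]'

```text
time: 12.2
ee_pos: [0.5634, 0.0212, 0.1158]
tcp_rot: [[0.458, 0.889, 0.016], [0.889, -0.458, -0.006], [0.002, 0.017, -1.0]]
wrist_force: [-0.7, -0.6, -0.0]
opening: 0.0418
```

>>> carry_out --moves '[[[0,0,0.4,3],[0,0,0.2,0]]]'

```text
time: 12.4
ee_pos: [0.5636, 0.0213, 0.1173]
tcp_rot: [[0.416, 0.909, 0.017], [0.909, -0.416, -0.006], [0.002, 0.017, -1.0]]
wrist_force: [-0.2, 0.3, 0.4]
opening: 0.0417
```

The pull dropped from 7 N to 0 and the cap began to rise, so the lugs are free. I'll lift gently straight up.

>>> carry_out --moves '[[[0,0,1.5,0],[0,0,2,0],[0,0,2,0]]]'

```text
time: 12.7
ee_pos: [0.5637, 0.0215, 0.1237]
tcp_rot: [[0.423, 0.906, 0.017], [0.906, -0.423, -0.006], [0.002, 0.018, -1.0]]
wrist_force: [0.8, -0.3, -0.2]
opening: 0.0418
```

```bash
python3 st.py
```

```text
12.7 [563.68  21.47 123.74] yaw 65.0 [ 0.78 -0.27 -0.21] [ 0.033 -0.163 -0.024] 0.0418 j7 0.3435093193829359
```

>>> carry_out --moves '[[[0,0,0,0],[0,0,5,0],[0,0,10,0],[0,0,20,0],[0,0,30,0],[0,0,30,0],[0,0,0,0],[0,0,0,0]]]' --squeeze 25

```text
time: 13.5
ee_pos: [0.5629, 0.022, 0.2256]
tcp_rot: [[0.424, 0.906, 0.017], [0.906, -0.424, -0.006], [0.002, 0.018, -1.0]]
wrist_force: [-0.1, -0.2, -0.9]
opening: 0.0417
```

```bash
python3 st.py; python3 - <<'E'
from h import *
import pickle
a,b,c=pickle.load(open('w2.pkl','rb'))
for p,d,i in (b,c):
    C=cloud(i,d); m=(np.linalg.norm(C[...,:2]-[.455,-.317],axis=-1)<.08)
    hsv=cv2.cvtColor(p,cv2.COLOR_RGB2HSV); m&=(hsv[...,1]<60)&(C[...,2]>.001)&(C[...,2]<.02)
    L=cv2.connectedComponentsWithStats(m.astype(np.uint8)); j=1+L[2][1:,4].argmax(); m=L[1]==j
    q=(C[m][:,:2]*1000).astype(np.float32); print(cv2.minEnclosingCircle(q),cv2.fitEllipse(cv2.convexHull(q)),m.sum())
p,d,i=cam('wrist'); save('w3.png',p)
p2,d2,i2=cam('side'); save('s3.png',cv2.resize(p2[150:260,180:360],None,fx=4,fy=4))
E
```

```text
13.5 [562.93  22.03 225.63] yaw 64.92 [-0.12 -0.25 -0.94] [-0.021 -0.157 -0.02 ] 0.0417 j7 0.4868227220007292
((452.1022033691406, -314.68975830078125), 67.30361938476562) ((453.5212707519531, -317.7026672363281), (119.35906982421875, 132.55702209472656), 58.28413391113281) 1410
((456.3994140625, -315.0136413574219), 63.385074615478516) ((457.0944519042969, -315.4689025878906), (120.13470458984375, 124.26126861572266), 1.9144577980041504) 699
```

View pics/s3.png

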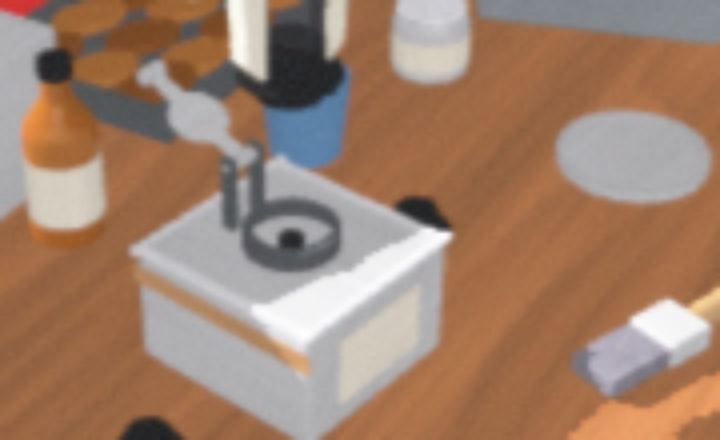

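The cap is in the gripper at (290,75). The collar below is empty and the tab is still back. I'll carry the cap to the dish at (632,155).

>>> carry_out --moves '[[[-7,-22,0,0],[-14,-44,0,0],[-14,-44,0,0],[-14,-44,0,0],[-14,-44,0,0],[-14,-44,0,0],[-12,-38,0,0],[-8,-25,0,0],[0,0,0,0],[0,0,0,0]]]'

```text
time: 14.6
ee_pos: [0.4551, -0.2907, 0.215]
tcp_rot: [[0.42, 0.908, 0.003], [0.908, -0.42, 0.005], [0.006, 0.0, -1.0]]
wrist_force: [-0.4, -0.1, -0.8]
opening: 0.0413
```

>>> carry_out --moves '[[[0,-13,0,0],[0,-9,-15,0],[0,0,-30,0],[0,0,-40,0],[0,0,-30,0],[0,0,-15,0],[0,0,0,0],[0,0,0,0]]]'

```text
time: 15.4
ee_pos: [0.4577, -0.3099, 0.0748]
tcp_rot: [[0.41, 0.912, 0.003], [0.912, -0.41, 0.009], [0.009, -0.001, -1.0]]
wrist_force: [0.2, -0.6, -0.3]
opening: 0.0411
```

```bash
python3 st.py; python3 - <<'E'
from h import *
p,d,i=cam('scene'); save('s4.png',cv2.resize(p[190:330,60:260],None,fx=3.5,fy=3.5))
E
```

```text
15.4 [ 457.66 -309.92   74.79] yaw 65.78 [ 0.21 -0.55 -0.27] [-0.012 -0.178  0.014] 0.0411 j7 0.9274250396432568
```

View pics/s4.png

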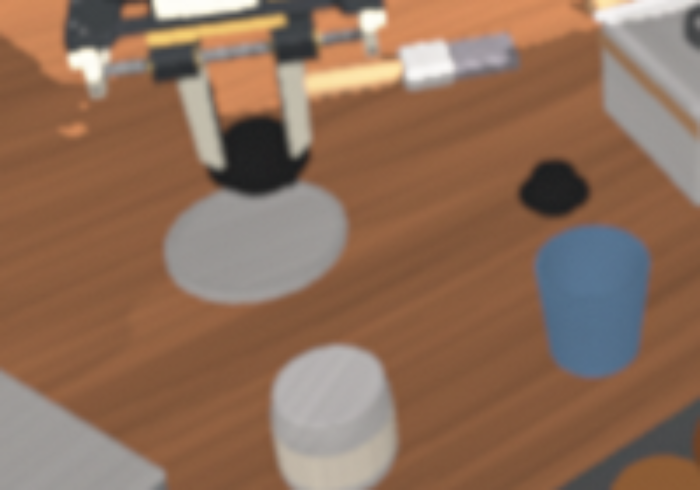

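The cap hangs level at (258,155), above the dish at (256,240). There is room all round it.

>>> carry_out --moves '[[[-1,-3,-12,0],[-1,-2,-12,0],[0,0,-8,0],[0,0,-4,0],[0,0,0,0],[0,0,0,0]]]'

```text
time: 16.05
ee_pos: [0.4567, -0.3166, 0.038]
tcp_rot: [[0.411, 0.912, 0.006], [0.912, -0.411, 0.006], [0.008, 0.003, -1.0]]
wrist_force: [0.1, -0.4, -1.0]
opening: 0.0415
```

>>> carry_out --moves '[[[0,0,-4,0],[0,0,-3,0],[0,0,0,0]]]'

```text
time: 16.35
ee_pos: [0.4571, -0.3167, 0.0311]
tcp_rot: [[0.411, 0.912, 0.007], [0.912, -0.411, 0.006], [0.008, 0.004, -1.0]]
wrist_force: [-0.2, -0.5, -0.1]
opening: 0.0412
```

>>> carry_out --moves '[[[0,0,-1.5,0],[0,0,-1,0]]]'

```text
time: 16.55
ee_pos: [0.4572, -0.3167, 0.0286]
tcp_rot: [[0.411, 0.912, 0.008], [0.912, -0.411, 0.005], [0.008, 0.005, -1.0]]
wrist_force: [-0.4, -0.3, -0.8]
opening: 0.0415
```

>>> carry_out --moves '[[[0,0,-1.2,0],[0,0,-1,0]]]'

```text
time: 16.75
ee_pos: [0.4573, -0.3168, 0.0263]
tcp_rot: [[0.411, 0.912, 0.008], [0.912, -0.411, 0.005], [0.008, 0.005, -1.0]]
wrist_force: [-0.2, -0.4, -0.6]
opening: 0.0416
```

>>> carry_out --moves '[[[0,0,-1,0],[0,0,0,0]]]'

```text
time: 16.95
ee_pos: [0.4571, -0.3167, 0.0259]
tcp_rot: [[0.411, 0.912, 0.007], [0.912, -0.411, 0.005], [0.007, 0.005, -1.0]]
wrist_force: [-0.3, -0.0, 0.6]
opening: 0.0411
```

>>> carry_out --moves '[[[0,0,-1,0],[0,0,-0.5,0]]]'

```text
time: 17.15
ee_pos: [0.4571, -0.3166, 0.0257]
tcp_rot: [[0.411, 0.912, 0.007], [0.912, -0.411, 0.003], [0.006, 0.006, -1.0]]
wrist_force: [-1.9, 1.0, 6.4]
opening: 0.0419
```

Contact at 6 N. I'll release, rise and check.

>>> carry_out --moves '[[[0,0,0.2,0],[0,0,0,0],[0,0,0,0],[0,0,0,0],[0,0,0,0]]]' --claw 65

```text
time: 17.65
ee_pos: [0.4572, -0.3167, 0.0258]
tcp_rot: [[0.411, 0.912, 0.008], [0.912, -0.411, 0.003], [0.006, 0.006, -1.0]]
wrist_force: [-0.2, 0.5, -0.3]
opening: 0.0603
```

>>> carry_out --moves '[[[0,0,10,0],[0,0,25,0],[0,0,40,0],[0,0,40,0],[0,0,40,0],[0,0,20,0],[0,0,0,0],[0,0,0,0]]]'

```text
time: 18.45
ee_pos: [0.4556, -0.314, 0.2106]
tcp_rot: [[0.408, 0.913, 0.006], [0.913, -0.408, 0.006], [0.008, 0.003, -1.0]]
wrist_force: [-0.0, 0.4, -0.4]
opening: 0.0607
```

```bash
python3 st.py; python3 - <<'E'
from h import *
for n in('scene','side'):
    p,d,i=cam(n); C=cloud(i,d); m=(np.linalg.norm(C[...,:2]-[.456,-.3165],axis=-1)<.05)&(C[...,2]>.036)&(C[...,2]<.06)
    q=C[m]; print(n,m.sum(),q.mean(0).round(4),np.percentile(q[:,2],[50,95]).round(4)); save(n+'5.png',p)
E
```

```text
18.45 [ 455.6  -314.    210.63] yaw 65.91 [-0.    0.37 -0.38] [ 0.073 -0.154 -0.001] 0.0607 j7 1.1343681887664168
scene 195 [ 0.4598 -0.3178  0.0423] [0.0429 0.0449]
side 99 [ 0.4572 -0.3086  0.0431] [0.0438 0.0461]
```

View pics/side5.png

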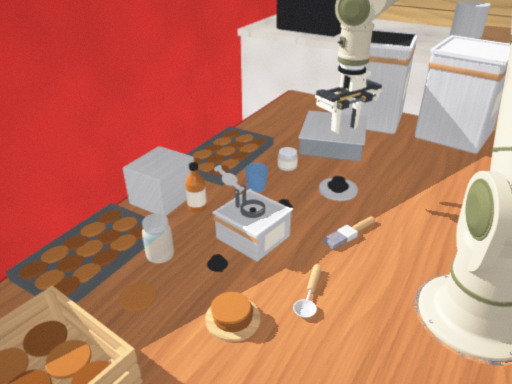

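The cap stands upright in the dish at (339,185). Its top is at about 43 mm, as expected. The tab at (228,176) is still back, and the other things have not moved. I'll hand it in.

```bash
python3 -c "
from h import *
print(env.finish_job())"
```

```text
the job is handed in; nothing more can be done
None
```

The cap is off the tin and standing upright in the steel dish, and the job is handed in at about 18.5 s of the 72 s allowed. No verdict was reported.

- **Tab:** I pinched the lip by its ends and swung it back until it met the stop at 23 N. The depth pictures put it at about 2.75 rad, and it was still fully back in the last picture.
- **Cap:** I twisted it anticlockwise under a light upward pull of at most 8 N. The pull dropped to zero and the cap rose after about 0.53 to 0.58 rad, so I lifted it straight off.
- **Placing:** I lowered it to a 6 N contact with the dish floor and let go.
- **Last checks:** The cap's top measured 43 to 44 mm above the table, against 43 mm expected. It sits roughly in the middle of the dish. The two cameras disagreed by about 9 mm in y on where it sits, which I put down to each seeing only one side of it. The gripper touched nothing, and in the side camera picture the other things appeared unmoved.

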